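Pack up the drill-bit case

ROBOT

A 6-joint arm with a two-finger parallel gripper is mounted at the origin on a cart in front of the work surface, level with it; the furniture and walls round the work are solid. World frame = base frame: x ahead of the robot, y to its left, z up, the work surface at z = 0. Lengths are in mm, angles in degrees, forces in N, time in s.
With the tool pointing down it reaches from about 300 to 775 mm from the base axis. Payload 14.6 kg.
Tool frame: the origin (TCP) lies at the very end of the fingers, on their centre line; the grasp point (between the pads) lies 19 mm behind it; z points along the fingers, x is the direction in which the jaws open and shut, and the axes are right-handed (so a half turn about z gives the same grasp; the last joint's range is limited). The gripper opens to 85 mm and grips with 20 to 120 N. Pads are 22 mm wide; open, the fingers measure 114 mm over their backs; the gripper's body (76 mm by 85 mm) begins 54 mm behind the grasp point. The pads swing forward as they close: fully open they stand 13 mm farther back than shut.
Start: joints at [64.824, 17.183, 87.147, -0, 75.671, -3.816], TCP at [200.32, 512.212, 231.281] pointing down, gripper open.
Joint ranges: [-173.82, 173.82], [-45.26, 126.66], [13.44, 144.39], [-59.66, 239.66], [0, 175.72], [-146.38, 146.38]. Speed limits (degrees/s): [127.2, 127.2, 147.25, 180, 180, 180].

INTERFACE

Orientations are given as [roll, pitch, yaw] about the fixed x, y, z axes, in that order (R = Rz(yaw) Ry(pitch) Rx(roll)).
In Python, from bench import status, cams, r gives the robot as it stands.
- The arm moves only by the tool servo_tool, never from a script. Its argument "series" is a list of rows, each a list of 3 entries, a list of its own where there are three numbers: the shift along the tool's x, y, z in mm, then the turn, a rotation vector about the tool's x, y, z in degrees, then the opening, from 0 (shut) to 1 (fully open). A call has 1 to 8 rows; each row is the pose to reach, as a shift and turn from the pose measured when the call began, along the tool's axes at that moment; what a row does not reach only later rows make up. A row lasts 1/10 s, in which the tool goes at most 50 mm and 8.59 degrees, less where a joint would pass 70% of its speed; a pose out of reach is approached as far as the arm can. A call with a gripper value outside its range is refused whole. The fingers move at their own pace and stop on an object; "squeeze" is the grip in N (left out, the last holds). Time passes only in rows, so rows that repeat a pose let the fingers close. It gives the time, the measured TCP pose, the force and the opening at its end, in the units of the state.
- status.get_state(): the state, without advancing time (a new reading comes with each control period).
- cams.get_image(name): name is "scene" or "top" or "wrist"; returns a dict with "color" (400x640x3 uint8, blue, green, red), "range_z" (400x640 float32, mm along the optical axis (not along the pixel's ray), 0 where there is no reading), "intrinsics" (3x3 intrinsics, pixels), "R" (3x3) and "t" (3): a world point X has camera coordinates R X + t; the wrist camera has in their place "mount" (4x4, takes a point from camera to tool coordinates, whose origin is the TCP and whose axes are the tool frame's). Camera axes: x right, y down, z forward; pixel columns grow to the right and rows downward; lengths in mm; the calibration is good to about 2 mm. The wrist camera is an equidistant fisheye: a pixel r from the principal point sees the ray r / f radians off the axis. A picture is of the moment at which its call begins: read the wrist's pose just before it.
- r.finish_job(): hands the job in, once; it reports no verdict.
Trained networks look in a picture, given as the dict that the camera call returned (one of the last four; its "shot" number tells which), for a name from the list of things; names that differ only in an ending like _2 or _b are one class to them, and where a whole thing is asked for, a point or a joint stands for the part that bears it (a point fixed in the world has none). Each returns a list of dicts, best first, with "p" (0 to 1); they miss things now and then, are a little off and sometimes report something else, mostly with a low value. They report only what shows in the picture. A call takes as long as a camera call.
- cams.find_in(query, picture): "extent" ([left, top, right, bottom] in pixels, round what is visible of it).
- cams.cut_out(query, picture): "pixels" (400x640 bool, what is visible of it) and "extent" ([left, top, right, bottom] in pixels, round what is visible of it).
- cams.mark_of(query, picture): "pixel" ([column, row] in pixels: a listed point, or the origin of a listed thing).
The state is a dict: "time": time; "q": joint angles; "qvel": joint speeds; "joint_torque": joint torques, N m; "position": TCP position; "tool_rot": TCP orientation; "wrist_force": force on the tool from outside, world axes, zero at the start; "wrist_torque": the same for the moment, N m; "opening": finger opening in mm.
Only numpy, scipy, OpenCV 4.12 (cv2) and the standard library are available. Lean on these libraries where they do the work, as an engineer would, in place of code of your own. Each camera call takes 0.05 s, during which the arm holds its last target.

TASK

Close the drill-bit case: first push the upright red bit rack down flat into the base, pushing on its red panel and not on the sharp bits, then swing the lid over from behind and press it down until the spring catch at the front snaps over its lip. Only push, with the fingertips or the outside of the fingers and without great force: grip nothing, do not lift, tip or shove the case, and leave the things around it alone.

Things in the scene. Friction and masses are not known exactly. Their poses are not given: they have to be found in the camera images.
- drill_case: loose blue-grey sheet-metal drill-bit case, 1.4 to 2 kg in all, held only by friction (7 N or more) on the table. Open base 154 mm front to back (x) by 196 mm wide (y), walls 32 mm high; the catch at the front reaches out to x = -95 mm. Origin: centre of the underside. Its own +x points from the front (catch side) to the back (lid hinge side), z up. Both hinges run along its y.
- bit_rack (a joint): angle of the red bit rack (rad): 0 = folded flat into the base, 1.57 = upright (its stop is at 1.66). It folds from upright away from the front, towards the lid hinge. Stiff friction hinge (0.2 N m): it stays where it is left and takes 2 to 5 N, 75 mm from the hinge, all the way down to its hard stop at 0. The upright rack blocks the lid.
- rack_hinge (a point): middle of the bit rack's hinge line, near the front wall: 66 mm in front of the case centre, 26 mm above the case underside.
- rack_edge (a point): middle of the free edge of the red panel, on its plain outer face, the face to push on (towards the front when upright, on top when folded). 88 mm from the hinge line; the outer face lies 3 mm off the plane through the hinge line; panel 172 mm wide, 3 mm thick.
- drill_bits: nine steel drill bits, 3 to 12 mm thick, side by side behind the red panel (0 to 15 mm behind it) and fixed to the rack; not to be pushed or gripped. The thickest, at the case's +y end, reach up to 38 mm beyond the panel's free edge (126 mm from the hinge line). Origin: middle of the rack's hinge line; x runs to the tips, y along the hinge, z out of the panel's outer face.
- case_lid (a joint): angle of the lid (rad): 0 = shut flush on the base, 1.57 = standing upright, 2.1 = leaning back (stop). Stiff friction hinge (0.28 N m): it stays where it is left. At about 0.07 its lip comes to rest on the catch; pressing on with some 3 to 8 N near the front edge (twice that at mid-lid) snaps it past, to its stop at 0, where the catch holds it.
- lid_hinge (a point): middle of the lid's hinge line, along the back rim: 77 mm behind the case centre, 32 mm above the case underside.
- lid_edge (a point): middle of the lid's free edge, on its outer face (backwards when open, on top when shut). 158 mm from the hinge line; the outer face lies 15 mm off the plane through the hinge line. Lid 198 mm wide; shut, its top is 47 mm above the case underside.
- case_catch (a joint): angle of the steel spring catch, 30 mm wide, at the middle of the front wall (rad): 0 = at rest against its stop, about 0.07 as the lid's lip pushes it outwards, then back to 0 when it has snapped over. It needs no handling; its top is 50 mm above the case underside.
- duct_tape: bystander: grey roll of tape lying flat, 110 mm across, 48 mm high. Origin: centre of its underside.
- tape_measure: bystander: yellow and black tape measure, 39 x 80 x 62 mm high. Origin: centre of its underside.
- pencil: bystander: yellow pencil lying flat, 160 mm long. Origin: centre of its underside.
- mug: bystander: white mug, 92 mm across, 95 mm high, with a handle. Origin: centre of its underside.

How it is judged:
By the outcome, as a careful person would: the job done as asked, in the order asked, and still so for the second after the job is handed in, with the robot touching nothing.
It also fails if it takes over 58 s, if anything falls off the work surface, if the arm or the gripper's body presses on something with over 40 N, if the wrist force passes 120 N, or if a joint passes its speed limit or range.

## Working session

There is one attempt and no reset: what is moved stays moved. The work goes in short steps, Python scripts to look and compute and a tool call to move; the robot and the scene stay as the last step left them, time stands still between calls to the robot, and variables do not carry over. Pictures are saved under pics/ and viewed, and the job is handed in when it is done.

Besides the shell and the picture viewer there is one more tool, called after "Emit:" as a command line: name --argument value ..., lists and objects as JSON in quotes. servo_tool: Moves the arm, as the interface text tells. Its arguments: {"type":"object","properties":{"series":{"type":"array"},"squeeze":{"type":"number"}},"required":["series"]}

```bash
mkdir -p pics; ls; cat > h.py <<'E'
import numpy as np, cv2
from bench import status, cams, r
from scipy.spatial.transform import Rotation as Ro
def pt(p,px,z=None):
    K,R,t=p["intrinsics"],np.array(p["R"]),np.array(p["t"])
    u,v=px
    d=np.linalg.inv(K)@np.array([u,v,1.])
    if z is None:
        zz=p["range_z"][int(round(v)),int(round(u))]
        return R.T@(d*zz-t)
    c=-R.T@t; w=R.T@d
    return c+w*(z-c[2])/w[2]
def cloud(p):
    K=p["intrinsics"];Z=p["range_z"]
    v,u=np.mgrid[0:400,0:640]
    P=np.stack([(u-K[0][2])/K[0][0]*Z,(v-K[1][2])/K[1][1]*Z,Z],-1)
    W=(P-np.array(p["t"]))@np.array(p["R"])
    W[Z==0]=np.nan
    return W
E
python3 - <<'E'
from h import *
np.set_printoptions(precision=1,suppress=True)
s=status.get_state();print(s)
for n in ["scene","top"]:
    p=cams.get_image(n);cv2.imwrite(f"pics/{n}0.png",p["color"])
    np.savez(f"{n}0.npz",**{k:v for k,v in p.items() if k in("color","range_z","intrinsics","R","t")})
    for q in ["rack_hinge","rack_edge","lid_hinge","lid_edge","drill_case","duct_tape","tape_measure","pencil","mug"]:
        m=cams.mark_of(q,p)
        if m: print(n,q,m[0]["p"],m[0]["pixel"],pt(p,m[0]["pixel"]))
E
```

```text
pics
{'time': 0.0, 'q': array([64.8, 17.2, 87.2,  0. , 75.7, -3.8]), 'qvel': array([ 0. , -0.1, -0.1, -0. ,  0.1,  0. ]), 'joint_torque': array([ -0. , -54.3, -36.2,  -0. ,   0. ,  -0. ]), 'position': array([200.2, 512. , 230.7]), 'tool_rot': array([-180. ,    0.1,   68.6]), 'wrist_force': array([-0.4, -0.2, -0.4]), 'wrist_torque': array([-0., -0.,  0.]), 'opening': 85.6153582516032}
scene rack_hinge 0.94 [354.1, 232.7] [ 545.2 -139.    50.4]
scene rack_edge 0.97 [353.1, 208.4] [ 555.2 -107.9  110.8]
scene lid_hinge 0.88 [325.0, 210.3] [541.9  43.2  30.5]
scene lid_edge 0.74 [353.9, 209.3] [ 552.9 -116.2  112.5]
scene drill_case 0.75 [340.9, 233.2] [ 511.6 -123.1   47.8]
scene duct_tape 0.64 [345.9, 187.0] [629.1  68.2  87.6]
scene tape_measure 0.59 [311.0, 168.9] [509.6  86.3 163.8]
scene pencil 0.5 [407.9, 226.8] [ 760.4 -111.7    3.2]
scene mug 0.98 [290.7, 317.7] [ 267.8 -369.2   52.9]
top rack_hinge 0.94 [368.3, 197.1] [ 551.1 -103.1   42.6]
top rack_edge 0.84 [376.8, 192.0] [ 566.4 -128.3   46.9]
top lid_hinge 0.77 [326.5, 206.5] [522.3  22.3  30.4]
top lid_edge 0.71 [297.5, 196.9] [556.7 112.4  -5.1]
top drill_case 0.95 [348.0, 199.1] [551.7 -45.6  -1.3]
top duct_tape 0.7 [269.4, 146.1] [718.9 205.8  -0.2]
top tape_measure 0.83 [198.6, 168.6] [627.2 407.3  53.5]
top pencil 0.54 [366.2, 132.4] [ 769.9 -103.6    3.6]
top mug 0.57 [441.6, 288.6] [ 283.1 -325.4    8. ]
```

View pics/scene0.png

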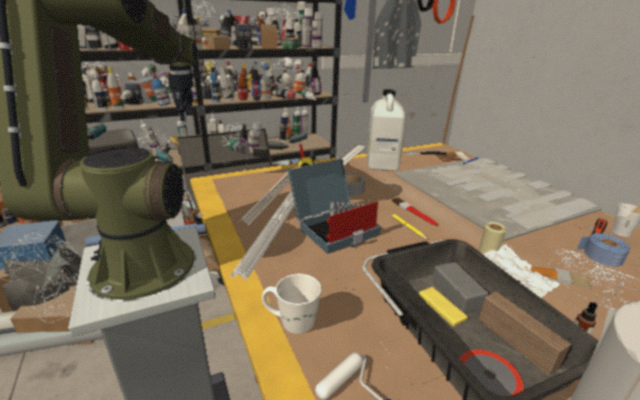

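View pics/top0.png

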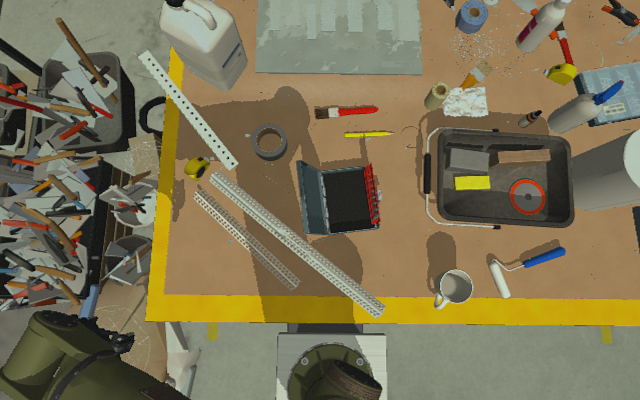

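```bash
python3 - <<'E'
from h import *
np.set_printoptions(precision=1,suppress=True)
p=dict(np.load("top0.npz"));W=cloud(p)
im=p["color"]
c=im[120:320,200:440];cv2.imwrite("pics/topc.png",cv2.resize(c,None,fx=3.3,fy=3,interpolation=cv2.INTER_CUBIC)[:600,:800])
p2=dict(np.load("scene0.npz"));c=p2["color"][130:270,270:430];cv2.imwrite("pics/scc.png",cv2.resize(c,None,fx=4,fy=4,interpolation=cv2.INTER_CUBIC))
for v in range(155,245,6):
    print(v,[tuple(np.round(W[v,u]).astype(int)) if W[v,u,2]==W[v,u,2] else None for u in range(290,390,8)])
cz=-np.array(p["R"]).T@p["t"];print(cz, p["intrinsics"], -np.array(p2["R"]).T@p2["t"])
# bars heights
for (u,v) in [(230,190),(300,250),(250,240),(370,305),(280,275),(210,210),(200,120)]:
    print(u,v,np.nanmax(W[v-4:v+5,u-4:u+5,2]),W[v,u])
E
```

```text
155 [(np.int64(691), np.int64(140), np.int64(-2)), (np.int64(692), np.int64(114), np.int64(-2)), (np.int64(693), np.int64(89), np.int64(-5)), (np.int64(693), np.int64(63), np.int64(-2)), (np.int64(693), np.int64(38), np.int64(-1)), (np.int64(692), np.int64(12), np.int64(2)), (np.int64(695), np.int64(-14), np.int64(-4)), (np.int64(696), np.int64(-39), np.int64(-4)), (np.int64(695), np.int64(-65), np.int64(-2)), (np.int64(695), np.int64(-90), np.int64(-1)), (np.int64(695), np.int64(-115), np.int64(2)), (np.int64(698), np.int64(-142), np.int64(-4)), (np.int64(696), np.int64(-167), np.int64(1))]
161 [(np.int64(671), np.int64(139), np.int64(1)), (np.int64(622), np.int64(104), np.int64(177)), (np.int64(671), np.int64(88), np.int64(3)), (np.int64(673), np.int64(63), np.int64(-2)), (np.int64(674), np.int64(37), np.int64(-5)), (np.int64(674), np.int64(12), np.int64(-2)), (np.int64(676), np.int64(-14), np.int64(-6)), (np.int64(674), np.int64(-39), np.int64(0)), (np.int64(675), np.int64(-65), np.int64(-1)), (np.int64(676), np.int64(-90), np.int64(-2)), (np.int64(675), np.int64(-115), np.int64(2
[... 7602 characters left out ...]
64(427), np.int64(-39), np.int64(2)), (np.int64(428), np.int64(-64), np.int64(-2)), (np.int64(428), np.int64(-88), np.int64(1)), (np.int64(428), np.int64(-113), np.int64(-1)), (np.int64(429), np.int64(-138), np.int64(-1)), (np.int64(429), np.int64(-162), np.int64(2))]
[ 348.3   54.4 1153.1] [[375.5   0.  323.8]
 [  0.  375.5 196.7]
 [  0.    0.    1. ]] [  84.4 -877.2  596.7]
230 190 27.640125537059568 [569.6 317.3  22.7]
300 250 24.33587926961604 [391.6 100.1   9. ]
250 240 25.51884625846439 [419.2 251.   12.7]
370 305 28.436666707989357 [ 235.  -108.2   22.3]
280 275 26.448932305060413 [316.8 158.6   0. ]
210 210 24.21837116299195 [nan nan nan]
200 120 7.233456120996316 [802.9 432.6  -3.1]
```

```bash
python3 - <<'E'
from h import *
np.set_printoptions(precision=1,suppress=True)
for n in ["top","scene"]:
    p=cams.get_image(n);W=cloud(p)
    for q in ["bit_rack","case_lid","drill_case","drill_bits","duct_tape","tape_measure"]:
        m=cams.cut_out(q,p)
        if not m: print(n,q,None);continue
        M=m[0]["pixels"].astype(bool);P=W[M];P=P[~np.isnan(P[:,0])]
        P=P[P[:,2]>4]
        med=np.median(P,0)
        P=P[np.linalg.norm(P-med,axis=1)<200]
        for _ in range(3):
            c=P.mean(0);U,S,V=np.linalg.svd(P-c,full_matrices=False);d=(P-c)@V[2];Q=P[abs(d)<2.0*d.std()]
            if q in("bit_rack","case_lid"):P=Q
        print(n,q,m[0]["p"],m[0]["extent"],len(P),"c",c,"n",V[2]*np.sign(V[2][2]),"std",d.std(),"min",P.min(0),"max",P.max(0))
        np.save(f"{n}_{q}.npy",P)
E
```

```text
top bit_rack 0.58 [363.7, 163.9, 380.3, 226.9] 493 c [ 551.8 -103.4   91.9] n [-0.1  1.   0. ] std 4.467325035584235 min [ 472.6 -120.5   39.7] max [638.2 -86.6 150.1]
top case_lid 0.56 [293.3, 160.8, 331.6, 234.1] 1325 c [532.6  67.6 100.3] n [ 0.1 -0.9  0.4] std 2.255842461746102 min [429.6  25.8  22.9] max [632.1 110.  179.7]
top drill_case 0.98 [297.0, 159.0, 383.9, 233.5] 3255 c [540.7   4.3  72.3] n [ 0.2 -0.5  0.9] std 45.85285136726046 min [ 429.9 -141.6    4. ] max [651.8 110.  182.4]
top drill_bits 0.54 [297.5, 159.8, 383.0, 232.4] 3184 c [539.9   4.7  71.6] n [ 0.2 -0.5  0.9] std 45.67608242957719 min [ 429.6 -138.5    4. ] max [651.8 107.3 182.4]
top duct_tape 0.72 [253.5, 124.0, 285.6, 163.3] 712 c [722.3 203.5  39.3] n [-0. -0.  1.] std 12.128190891164943 min [670.2 150.1   4. ] max [775.8 257.8  53. ]
top tape_measure 0.84 [184.3, 157.9, 207.4, 179.7] 365 c [632.9 417.7  48.2] n [-0.3 -0.7  0.6] std 8.591020834997794 min [601.  391.1   6.5] max [670.6 450.7  66.1]
scene bit_rack 0.94 [326.4, 202.0, 377.6, 245.6] 1265 c [ 548.1 -117.    77. ] n [ 0.1 -1.   0.1] std 1.9526673442914186 min [ 472.3 -130.5   25.9] max [ 642.9 -102.   146.5]
scene case_lid 0.55 [287.1, 161.1, 348.8, 222.5] 2313 c [529.6  67.5 104.4] n [ 0.1 -0.9  0.4] std 2.0916169979270767 min [431.3  26.1  28.4] max [633.5 106.9 175.9]
scene drill_case None
scene drill_bits 0.76 [331.3, 203.1, 353.2, 212.7] 125 c [ 506.9 -106.3  124.5] n [0.  0.6 0.8] std 7.363456293660235 min [ 480.1 -121.5   25.9] max [593.2  43.8 148.8]
scene duct_tape 0.82 [347.5, 170.2, 367.1, 195.8] 361 c [735.6 181.9  33.2] n [-0.1 -0.   1. ] std 12.66503296423081 min [689.8 144.8   4.1] max [782.8 251.3  50.6]
scene tape_measure None
```

View pics/topc.png

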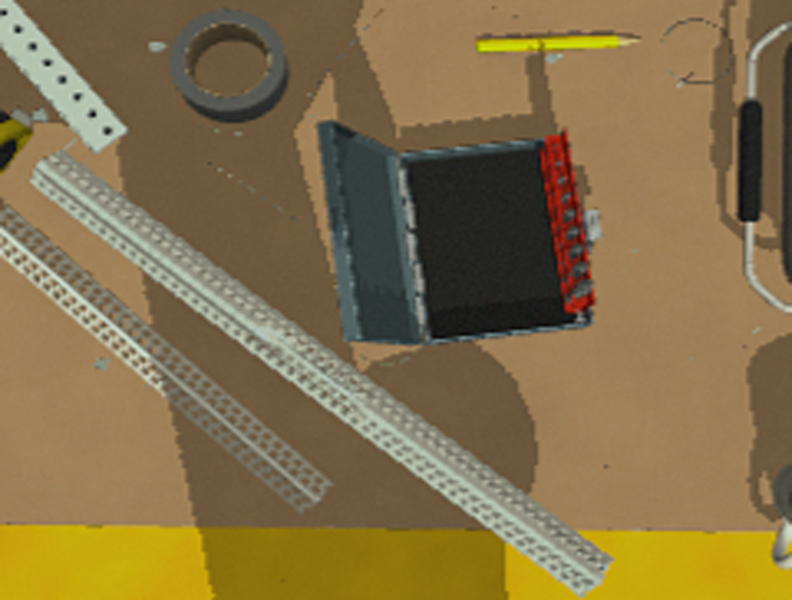

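View pics/scc.png

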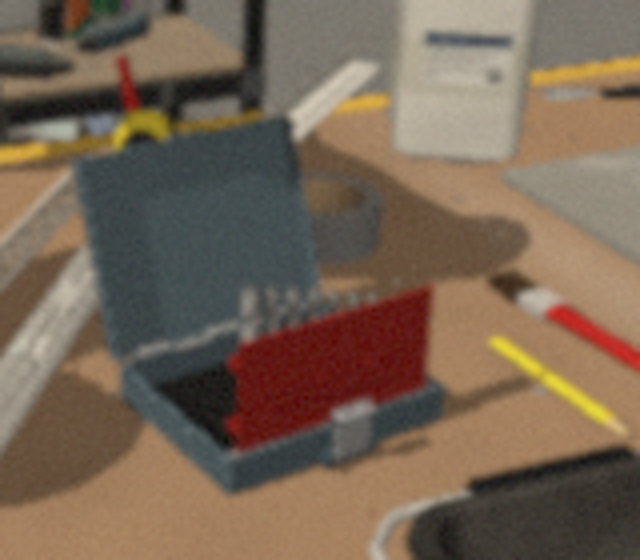

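```bash
python3 - <<'E'
from h import *
np.set_printoptions(precision=3,suppress=True)
for f in ["scene_bit_rack","scene_case_lid","top_case_lid"]:
    P=np.load(f+".npy");c=P.mean(0);V=np.linalg.svd(P-c,full_matrices=False)[2];n=V[2]
    print(f,c,n,"yaw",np.degrees(np.arctan2(n[1],n[0])),"tilt",np.degrees(np.arcsin(n[2])))
# rim pts from top: z 24..38, below
for n in ["top","scene"]:
    p=dict(np.load(n+"0.npz"));W=cloud(p).reshape(-1,3)
    W=W[(W[:,0]>410)&(W[:,0]<670)&(W[:,1]>-160)&(W[:,1]<130)]
    for yaw in (93,94,95,96,97,98):
        a=np.radians(yaw);ex=np.array([np.cos(a),np.sin(a)]);ey=np.array([-np.sin(a),np.cos(a)])
        B=W[(W[:,2]>14)&(W[:,2]<36)]
        X=B[:,:2]@ex;Y=B[:,:2]@ey
        hx,bx=np.histogram(X,bins=np.arange(-220,100,3));hy,by=np.histogram(Y,bins=np.arange(-680,-400,3))
        print(n,yaw,"x ends",np.percentile(X,[1,99]),"y",np.percentile(Y,[1,99]), (hx**2).sum(),(hy**2).sum())
# refine by rendering metric: overlay the model
def T(cx,cy,yaw,pts):
    a=np.radians(yaw);R=np.array([[np.cos(a),-np.sin(a),0],[np.sin(a),np.cos(a),0],[0,0,1]])
    return np.asarray(pts,float)@R.T+[cx,cy,0]
def draw(p,cx,cy,yaw,lid,rack,s,x0,y0):
    K=p["intrinsics"];im=cv2.resize(p["color"],None,fx=s,fy=s,interpolation=cv2.INTER_CUBIC)
    def pl(pts,col):
        q=T(cx,cy,yaw,pts)@np.array(p["R"]).T+p["t"];q=q@K.T;q=(q[:,:2]/q[:,2:]+.5)*s
        cv2.polylines(im,[q.astype(int)],True,col,1)
    for z in(0,32): pl([[-77,-98,z],[77,-98,z],[77,98,z],[-77,98,z]],(0,255,0))
    pl([[77+r*-np.cos(lid)+o*np.sin(lid),y,32+r*np.sin(lid)+o*np.cos(lid)] for r,o,y in((0,15,-99),(158,15,-99),(158,15,99),(0,15,99))],(0,255,255))
    pl([[-66+r*np.cos(rack)-3*np.sin(rack),y,26+r*np.sin(rack)+3*np.cos(rack)] for r,y in((0,-86),(88,-86),(88,86),(0,86))],(255,0,255))
    return im[y0*s:y0*s+150*s,x0*s:x0*s+160*s]
import sys
cx,cy,yaw=540,-46,96
for n,x0,y0 in(("top",270,130),("scene",270,130)):
    p=dict(np.load(n+"0.npz"));cv2.imwrite(f"pics/ov_{n}.png",draw(p,cx,cy,yaw,2.0,1.57,4,x0,y0))
E
```

```text
scene_bit_rack [ 550.003 -117.103   74.921] [ 0.135 -0.99   0.049] yaw -82.25104680777864 tilt 2.784720453913683
scene_case_lid [529.204  67.432 104.177] [-0.128  0.922 -0.365] yaw 97.89325749821128 tilt -21.430862073104542
top_case_lid [532.436  67.569  98.956] [-0.127  0.924 -0.36 ] yaw 97.82384183936847 tilt -21.126135136222192
top 93 x ends [-160.37   102.451] y [-644.348 -419.551] 16922 6864
top 94 x ends [-169.064   95.142] y [-642.179 -420.82 ] 18209 7316
top 95 x ends [-177.186   87.803] y [-640.274 -421.941] 19390 8466
top 96 x ends [-185.253   80.392] y [-638.232 -422.934] 20408 9738
top 97 x ends [-193.261   72.957] y [-635.835 -423.798] 21208 11172
top 98 x ends [-201.209   65.499] y [-633.831 -424.969] 21886 13356
scene 93 x ends [-169.619   95.761] y [-645.112 -421.156] 33449 16742
scene 94 x ends [-179.138   88.303] y [-642.458 -422.685] 37617 17494
scene 95 x ends [-188.549   80.818] y [-639.608 -424.085] 41112 18976
scene 96 x ends [-198.076   73.309] y [-636.583 -425.356] 47340 22232
scene 97 x ends [-207.428   65.777] y [-633.49  -426.497] 56578 25590
scene 98 x ends [-216.687   58.225] y [-631.52  -427.508] 60882 34398
```

View pics/ov_top.png

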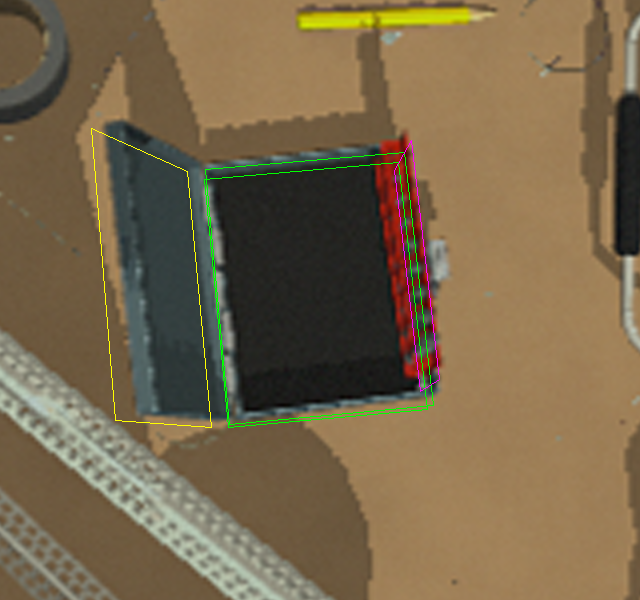

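View pics/ov_scene.png

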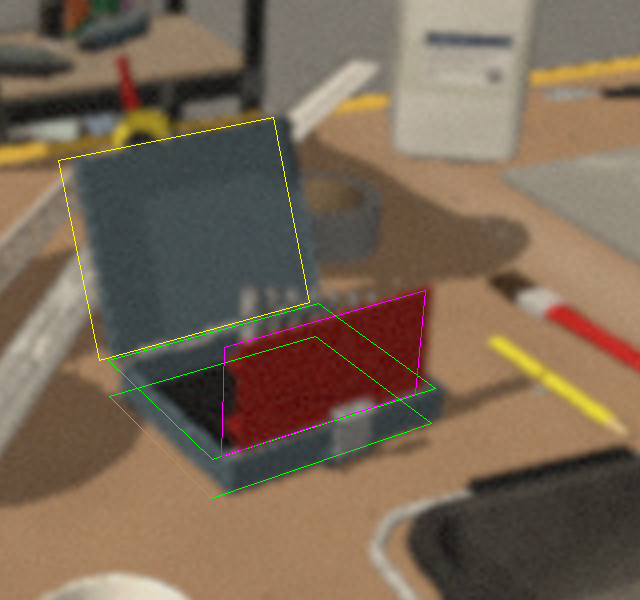

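```bash
cat >> h.py <<'E'
CX,CY,YAW=547.5,-49,97.7
def T(pts,c=None):
    cx,cy,yaw=c or (CX,CY,YAW)
    a=np.radians(yaw);R=np.array([[np.cos(a),-np.sin(a),0],[np.sin(a),np.cos(a),0],[0,0,1]])
    return np.asarray(pts,float)@R.T+[cx,cy,0]
def draw(p,lid,rack,s,x0,y0,c=None,w=160,h=150):
    K=p["intrinsics"];im=cv2.resize(p["color"],None,fx=s,fy=s,interpolation=cv2.INTER_CUBIC)
    def pl(pts,col):
        q=T(pts,c)@np.array(p["R"]).T+p["t"];q=q@K.T;q=(q[:,:2]/q[:,2:]+.5)*s
        cv2.polylines(im,[q.astype(int)],True,col,1)
    for z in(0,32): pl([[-77,-98,z],[77,-98,z],[77,98,z],[-77,98,z]],(0,255,0))
    pl([[77+r*-np.cos(lid)+o*np.sin(lid),y,32+r*np.sin(lid)+o*np.cos(lid)] for r,o,y in((0,15,-99),(158,15,-99),(158,15,99),(0,15,99))],(0,255,255))
    pl([[-66+r*np.cos(rack)-3*np.sin(rack),y,26+r*np.sin(rack)+3*np.cos(rack)] for r,y in((0,-86),(88,-86),(88,86),(0,86))],(255,0,255))
    return im[y0*s:y0*s+h*s,x0*s:x0*s+w*s]
E
python3 - <<'E'
from h import *
for n,x0,y0 in(("top",270,130),("scene",270,130)):
    p=dict(np.load(n+"0.npz"));cv2.imwrite(f"pics/ov2_{n}.png",draw(p,1.94,1.54,4,x0,y0))
E
```

```text
(no output)
```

View pics/ov2_top.png

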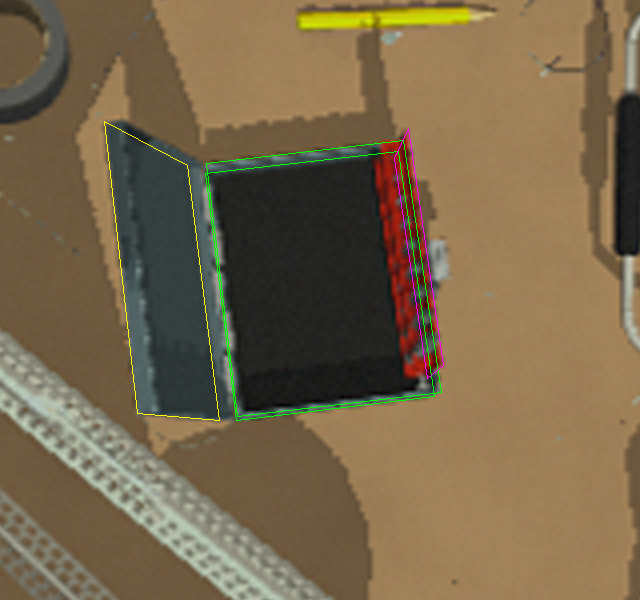

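View pics/ov2_scene.png

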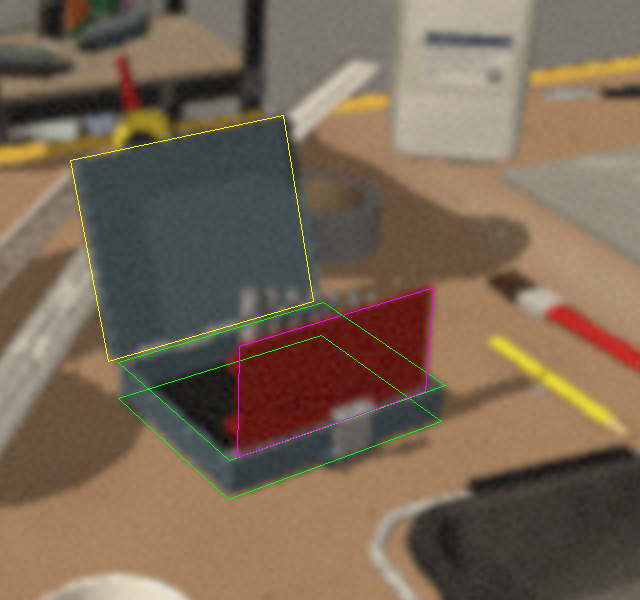

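```bash
cat >> h.py <<'E'
def goto(case, yawt=7.7, world=None):
    """shift (tool axes) & turn to reach case-frame point with tool down at yawt"""
    s=status.get_state();p=np.array(s["position"]);Rt=Ro.from_euler("xyz",s["tool_rot"],degrees=True)
    tgt=T([case])[0] if world is None else np.array(world)
    G=Ro.from_euler("xyz",[180,0,yawt],degrees=True)
    return np.round(Rt.inv().apply(tgt-p),1), np.round((Rt.inv()*G).as_rotvec(degrees=True),1), tgt
def incase(w):
    a=np.radians(YAW);d=np.array(w)-[CX,CY,0]
    return np.array([d[0]*np.cos(a)+d[1]*np.sin(a),-d[0]*np.sin(a)+d[1]*np.cos(a),d[2]])
def st():
    s=status.get_state();print(round(s["time"],2),"case",incase(s["position"]).round(1),"rot",np.round(s["tool_rot"],1),"F",np.round(s["wrist_force"],1),"op",round(s["opening"],1))
E
python3 - <<'E'
from h import *
p=cams.get_image("wrist");print(p["mount"].round(2));cv2.imwrite("pics/w0.png",p["color"])
print(goto([-130,0,250])); print(goto([0,150,250])); st()
E
```

```text
[[   1.      0.     -0.     -0.4 ]
 [  -0.      0.96    0.27  -70.26]
 [   0.     -0.27    0.96 -141.94]
 [   0.      0.      0.      1.  ]]
(array([-509.9,  590.9,  -18.7]), array([ 0. ,  0. , 60.9]), array([ 564.9182041 , -177.82781596,  250.        ]))
(array([-469.1,  396.6,  -18.7]), array([ 0. ,  0. , 60.9]), array([398.85252004, -69.09792781, 250.        ]))
1.75 case [602.7 268.9 231.3] rot [-180.     0.    68.6] F [-0.5 -0.2  0.6] op 85.3
```

```bash
python3 - <<'E'
from h import *
print(goto([-130,0,250],-82.3))
E
```

```text
(array([-509.9,  590.9,  -18.7]), array([  0. ,   0. , 150.9]), array([ 564.9182041 , -177.82781596,  250.        ]))
```

Emit:
servo_tool --series '[[[-509.9,590.9,-18.7],[0,0,150.9],0],[[-509.9,590.9,-18.7],[0,0,150.9],0],[[-509.9,590.9,-18.7],[0,0,150.9],0],[[-509.9,590.9,-18.7],[0,0,150.9],0],[[-509.9,590.9,-18.7],[0,0,150.9],0],[[-509.9,590.9,-18.7],[0,0,150.9],0],[[-509.9,590.9,-18.7],[0,0,150.9],0],[[-509.9,590.9,-18.7],[0,0,150.9],0]]' --squeeze 30

```text
time: 2.55
position: [387.6, 156.7, 241.3]
tool_rot: [-180.0, -0.0, -0.5]
wrist_force: [1.5, 0.4, -0.6]
opening: -0.0
```

```bash
python3 - <<'E'
from h import *
print(goto([-130,0,250],-82.3));st();print(status.get_state()["q"])
E
```

```text
(array([180. , 333.1,  -8.7]), array([-0. , -0. , 81.8]), array([ 564.9182041 , -177.82781596,  250.        ]))
2.55 case [225.3 130.9 241.3] rot [-180.    -0.    -0.5] F [ 1.5  0.4 -0.6] op -0.0
[ 1.69920873e+01 -5.25245120e-01  1.06069105e+02  1.36587977e-04
  7.44053572e+01  1.74503374e+01]
```

Emit:
servo_tool --series '[[[180,333.1,-8.7],[0,0,81.8],0],[[180,333.1,-8.7],[0,0,81.8],0],[[180,333.1,-8.7],[0,0,81.8],0],[[180,333.1,-8.7],[0,0,81.8],0],[[180,333.1,-8.7],[0,0,81.8],0],[[180,333.1,-8.7],[0,0,81.8],0],[[180,333.1,-8.7],[0,0,81.8],0],[[180,333.1,-8.7],[0,0,81.8],0]]'

```text
time: 3.35
position: [565.7, -180.9, 249.6]
tool_rot: [-180.0, -0.0, -69.3]
wrist_force: [-0.1, 0.9, 0.1]
opening: -0.1
```

```bash
python3 - <<'E'
from h import *
print(goto([-130,0,100],-82.3));st();print(status.get_state()["q"])
E
```

```text
(array([ -3.1,  -0.3, 149.6]), array([-0.,  0., 13.]), array([ 564.9182041 , -177.82781596,  100.        ]))
3.35 case [-133.1   -0.3  249.6] rot [-180.    -0.   -69.3] F [-0.1  0.9  0.1] op -0.1
[-2.12735522e+01  2.20940438e+01  7.81476172e+01  2.09320561e-02
  7.97338697e+01  4.80466168e+01]
```

Emit:
servo_tool --series '[[[-3,0,40],[0,0,8],0],[[-3,0,80],[0,0,13],0],[[-3,0,120],[0,0,13],0],[[-3,0,150],[0,0,13],0],[[-3,0,152],[0,0,13],0]]'

```text
time: 3.85
position: [562.9, -177.4, 93.8]
tool_rot: [179.7, 0.2, -82.3]
wrist_force: [0.0, 0.1, 0.1]
opening: -0.1
```

```bash
python3 - <<'E'
from h import *
print(goto([-90,0,98],-82.3));st()
p=cams.get_image("scene");cv2.imwrite("pics/s1.png",draw(p,1.94,1.54,4,270,130))
E
```

```text
(array([-39.3,  -1.9,  -4. ]), array([ 0.3,  0.2, -0. ]), array([ 559.55875669, -138.18848797,   98.        ]))
3.85 case [-129.3    1.9   93.8] rot [179.7   0.2 -82.3] F [0.  0.1 0.1] op -0.1
```

View pics/s1.png

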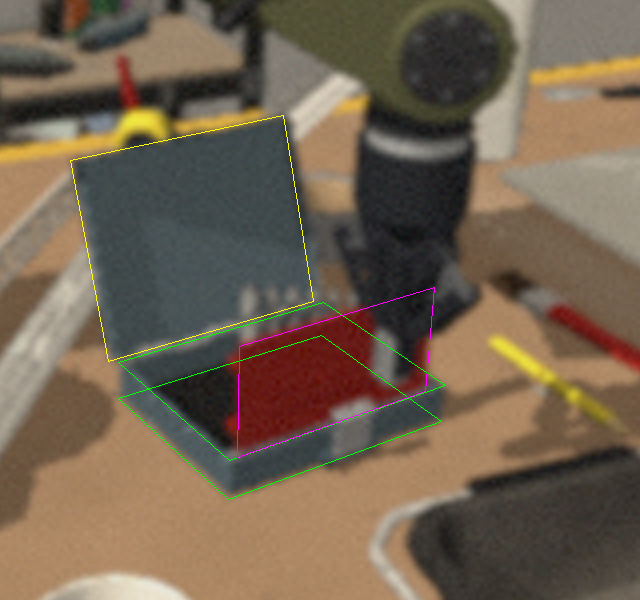

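Emit:
servo_tool --series '[[[-15,-2,-4],[0.3,0.2,0],0],[[-30,-2,-4],[0.3,0.2,0],0],[[-36,-2,-4],[0.3,0.2,0],0],[[-40,-2,-4],[0.3,0.2,0],0],[[-44,-2,-4],[0.3,0.2,0],0]]'

```text
time: 4.4
position: [560.3, -133.5, 100.9]
tool_rot: [-179.8, -0.1, -82.3]
wrist_force: [0.8, -0.7, 0.6]
opening: 0.1
```

```bash
python3 - <<'E'
from h import *
print(goto([-80,0,98],-82.3));st()
E
```

```text
(array([-5.5,  1.4,  2.9]), array([-0.2, -0.1, -0. ]), array([ 558.21889483, -128.27865598,   98.        ]))
4.4 case [-85.5  -1.3 100.9] rot [-1.798e+02 -1.000e-01 -8.230e+01] F [ 0.8 -0.7  0.6] op 0.1
```

Emit:
servo_tool --series '[[[-2,1,3],[0,0,0],0],[[-4,1,3],[0,0,0],0],[[-6,1,3],[0,0,0],0],[[-8,1,3],[0,0,0],0]]'

```text
time: 4.8
position: [558.1, -126.0, 97.7]
tool_rot: [-179.8, -0.1, -82.3]
wrist_force: [0.7, -2.1, -1.0]
opening: -0.3
```

Emit:
servo_tool --series '[[[-3,0,0],[0,0,0],0],[[-6,0,0],[0,0,0],0],[[-9,0,0],[0,0,0],0],[[-12,0,0],[0,0,0],0]]'

```text
time: 5.2
position: [556.5, -113.8, 97.7]
tool_rot: [-179.8, -0.1, -82.3]
wrist_force: [0.6, -2.6, -0.8]
opening: 0.1
```

```bash
python3 - <<'E'
from h import *
st()
p=cams.get_image("scene");cv2.imwrite("pics/s2.png",draw(p,1.94,1.4,4,270,130))
p=cams.get_image("wrist");cv2.imwrite("pics/w2.png",p["color"])
E
```

```text
5.2 case [-65.4  -0.2  97.7] rot [-1.798e+02 -1.000e-01 -8.230e+01] F [ 0.6 -2.6 -0.8] op 0.1
```

View pics/s2.png

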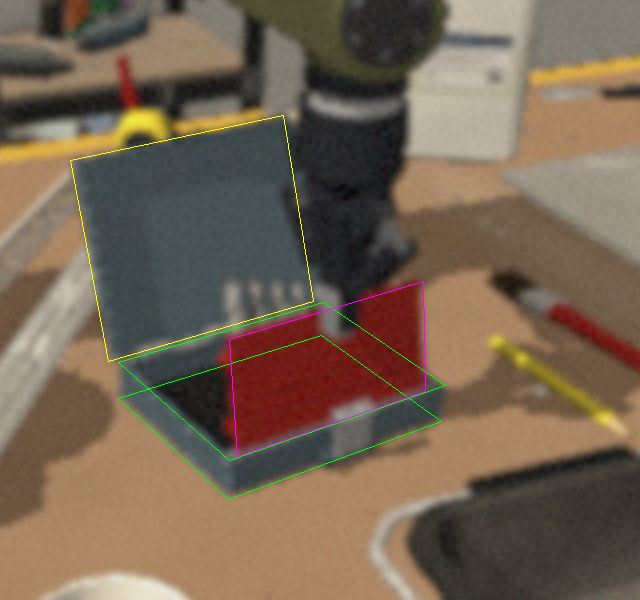

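View pics/w2.png

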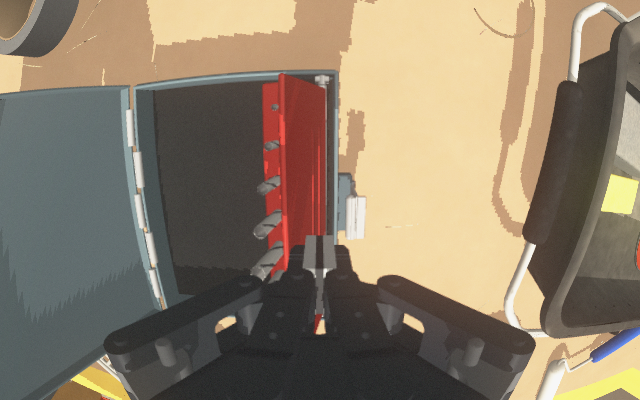

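Emit:
servo_tool --series '[[[-6.5,0,1.5],[0,0,0],0],[[-13,0,3.5],[0,0,0],0],[[-19,0,6],[0,0,0],0],[[-24.5,0,9],[0,0,0],0],[[-30,0,12.5],[0,0,0],0],[[-35,0,16],[0,0,0],0],[[-39.5,0,20.5],[0,0,0],0],[[-44,0,25],[0,0,0],0]]'

```text
time: 6.1
position: [550.7, -69.6, 72.3]
tool_rot: [-179.8, -0.1, -82.3]
wrist_force: [0.6, -1.9, 1.9]
opening: 0.3
```

```bash
python3 - <<'E'
from h import *
st()
p=cams.get_image("scene");cv2.imwrite("pics/s3.png",draw(p,1.94,.65,4,270,130))
E
```

```text
6.1 case [-20.8  -0.4  72.3] rot [-1.798e+02 -1.000e-01 -8.230e+01] F [ 0.6 -1.9  1.9] op 0.3
```

View pics/s3.png

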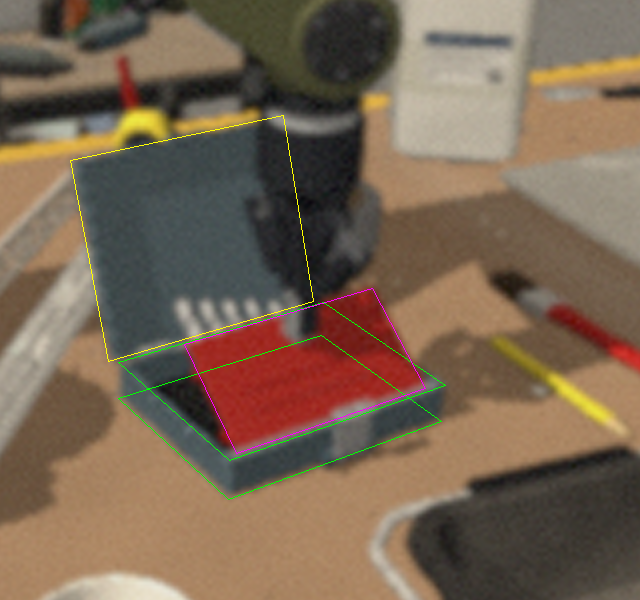

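Emit:
servo_tool --series '[[[-4,0,5],[0,0,0],0],[[-7.5,0,10.5],[0,0,0],0],[[-10,0,16],[0,0,0],0],[[-12.5,0,22],[0,0,0],0],[[-14.5,0,28],[0,0,0],0],[[-16,0,34],[0,0,0],0],[[-17,0,39],[0,0,0],0]]'

```text
time: 6.85
position: [547.9, -52.2, 31.8]
tool_rot: [-179.9, -0.1, -82.3]
wrist_force: [-0.3, -0.4, 1.5]
opening: -0.2
```

```bash
python3 - <<'E'
from h import *
st()
E
```

```text
6.85 case [-3.2 -0.  31.8] rot [-1.799e+02 -1.000e-01 -8.230e+01] F [-0.3 -0.4  1.5] op -0.2
```

Emit:
servo_tool --series '[[[0,0,1],[0,0,0],0],[[0,0,2],[0,0,0],0],[[0,0,2],[0,0,0],0]]'

```text
time: 7.15
position: [547.9, -52.2, 29.7]
tool_rot: [-179.9, -0.1, -82.3]
wrist_force: [-0.2, -0.7, 0.1]
opening: 0.2
```

Emit:
servo_tool --series '[[[0,0,1],[0,0,0],0],[[0,0,1],[0,0,0],0],[[0,0,1],[0,0,0],0]]'

```text
time: 7.45
position: [548.0, -52.3, 29.0]
tool_rot: [-179.9, -0.1, -82.3]
wrist_force: [0.1, -0.7, 4.3]
opening: -0.2
```

Emit:
servo_tool --series '[[[0,0,1],[0,0,0],0],[[0,0,1.5],[0,0,0],0],[[0,0,1.5],[0,0,0],0]]'

```text
time: 7.75
position: [548.1, -52.3, 28.9]
tool_rot: [-179.9, -0.1, -82.3]
wrist_force: [-9.7, 1.0, 21.0]
opening: 0.2
```

Emit:
servo_tool --series '[[[0,0,-5],[0,0,0],0],[[0,0,-50],[0,0,0],0],[[0,0,-100],[0,0,0],0],[[0,0,-150],[0,0,0],0],[[0,0,-200],[0,0,0],0],[[-50,0,-205],[0,0,0],0]]'

```text
time: 8.35
position: [543.0, -5.6, 240.2]
tool_rot: [-179.3, -0.3, -82.6]
wrist_force: [0.5, 0.9, -1.1]
opening: 0.1
```

```bash
python3 - <<'E'
from h import *
st();print(goto([195,0,240],-82.3))
for n in ("top","scene"):
    p=cams.get_image(n);cv2.imwrite(f"pics/{n}4.png",draw(p,1.94,0,4,270,130))
E
```

```text
8.35 case [ 43.6  -1.4 240.2] rot [-179.3   -0.3  -82.6] F [ 0.5  0.9 -1.1] op 0.1
(array([-151.4,    2.1,   -0.6]), array([-0.7, -0.3, -0.3]), array([521.37269384, 144.24172394, 240.        ]))
```

View pics/scene4.png

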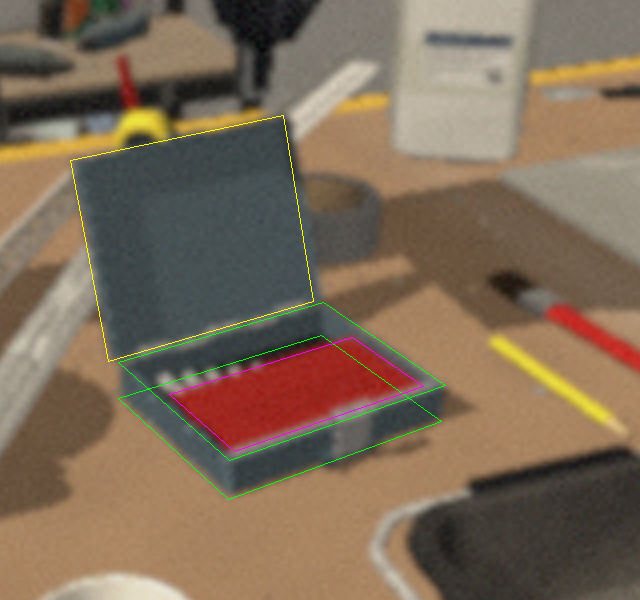

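View pics/top4.png

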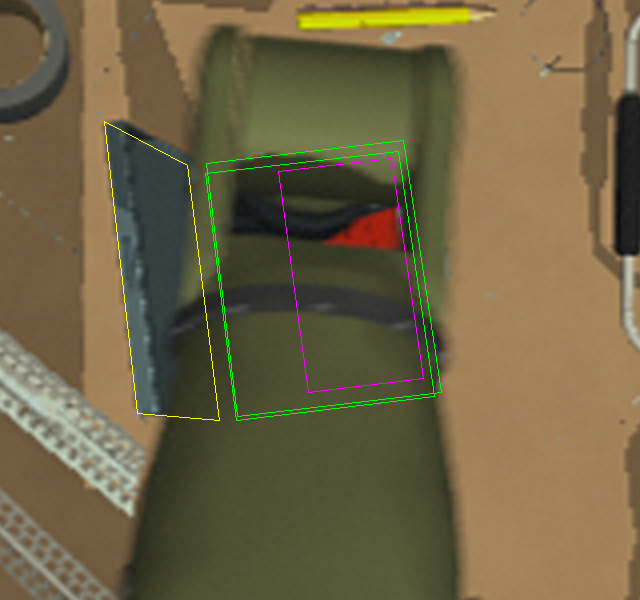

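Emit:
servo_tool --series '[[[-50,2,0],[-0.7,-0.3,-0.3],0],[[-100,2,0],[-0.7,-0.3,-0.3],0],[[-150,2,0],[-0.7,-0.3,-0.3],0],[[-151.5,2,20],[-0.7,-0.3,-0.3],0],[[-151.5,2,60],[-0.7,-0.3,-0.3],0],[[-151.5,2,85],[-0.7,-0.3,-0.3],0],[[-151.5,2,85],[-0.7,-0.3,-0.3],0]]'

```text
time: 9.15
position: [517.1, 150.0, 147.2]
tool_rot: [179.3, 0.2, -81.8]
wrist_force: [0.6, -0.7, 0.9]
opening: 0.1
```

```bash
python3 - <<'E'
from h import *
st();print(goto([170,0,152],-82.3))
p=cams.get_image("top");cv2.imwrite(f"pics/top5.png",draw(p,1.94,0,4,230,130))
E
```

```text
9.15 case [201.2   3.5 147.2] rot [179.3   0.2 -81.8] F [ 0.6 -0.7  0.9] op 0.1
(array([31.2, -3.2, -5. ]), array([0.7, 0.2, 0.5]), array([524.72234848, 119.46714395, 152.        ]))
```

View pics/top5.png

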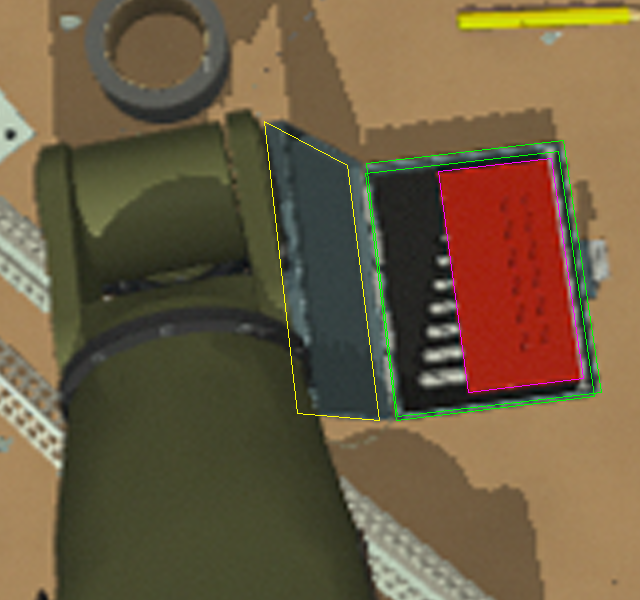

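Emit:
servo_tool --series '[[[12,-3,-4],[0.7,0.2,0.5],0],[[24,-3,-5],[0.7,0.2,0.5],0],[[31,-3,-5],[0.7,0.2,0.5],0],[[35,-3,-5],[0.7,0.2,0.5],0],[[39,-3,-5],[0.7,0.2,0.5],0]]'

```text
time: 9.7
position: [526.9, 111.4, 154.8]
tool_rot: [-179.8, -0.0, -82.4]
wrist_force: [0.1, 0.3, 0.4]
opening: -0.1
```

Emit:
servo_tool --series '[[[3,0,0],[0,0,0],0],[[6,0,0],[0,0,0],0],[[9,0,0],[0,0,0],0],[[12,0,0],[0,0,0],0]]'

```text
time: 10.1
position: [528.5, 99.5, 154.9]
tool_rot: [-179.8, -0.0, -82.3]
wrist_force: [0.1, 2.8, 2.7]
opening: -0.1
```

```bash
python3 - <<'E'
from h import *
st();print(goto([100,0,150],-82.3))
E
```

```text
10.1 case [149.7  -1.1 154.9] rot [-179.8   -0.   -82.3] F [0.1 2.8 2.7] op -0.1
(array([49.7,  1.1,  4.9]), array([-0.2, -0. , -0. ]), array([534.10138146,  50.09831997, 150.        ]))
```

Emit:
servo_tool --series '[[[6,0,-1],[0,0,0],0],[[12,0,-2],[0,0,0],0],[[18,0,-3],[0,0,0],0],[[24,0,-4],[0,0,0],0],[[30,0,-5],[0,0,0],0],[[36,0,-5],[0,0,0],0],[[42,0,-5],[0,0,0],0],[[48,0,-5],[0,0,0],0]]'

```text
time: 10.9
position: [534.9, 51.3, 159.9]
tool_rot: [-179.8, -0.0, -82.4]
wrist_force: [-0.4, 2.3, 1.0]
opening: 0.1
```

```bash
python3 - <<'E'
from h import *
st()
p=cams.get_image("scene");cv2.imwrite(f"pics/s6.png",draw(p,1.57,0,4,270,130))
E
```

```text
10.9 case [101.1  -1.  159.9] rot [-179.8   -0.   -82.4] F [-0.4  2.3  1. ] op 0.1
```

View pics/s6.png

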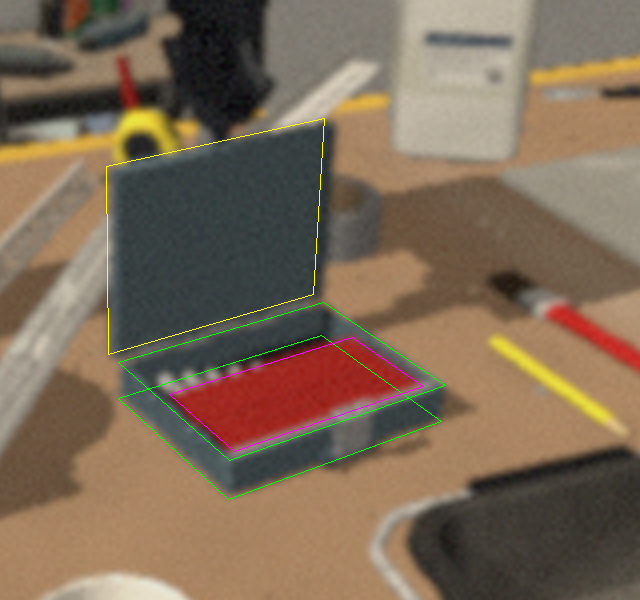

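Emit:
servo_tool --series '[[[7,0,0],[0,0,0],0],[[13,0,0],[0,0,0],0],[[19,0,0],[0,0,0],0],[[24,0,0],[0,0,0],0],[[30,0,1],[0,0,0],0],[[35.5,0,1.5],[0,0,0],0],[[41,0,2.5],[0,0,0],0],[[46,0,4],[0,0,0],0]]'

```text
time: 11.75
position: [541.2, 4.6, 155.8]
tool_rot: [-179.8, -0.0, -82.4]
wrist_force: [-1.3, 1.3, 2.0]
opening: -0.2
```

Emit:
servo_tool --series '[[[5.5,0,1.5],[0,0,0],0],[[11,0,3.5],[0,0,0],0],[[16,0,5.5],[0,0,0],0],[[21,0,8],[0,0,0],0],[[26,0,10],[0,0,0],0],[[31,0,13],[0,0,0],0],[[36,0,16],[0,0,0],0],[[40.5,0,19],[0,0,0],0]]'

```text
time: 12.55
position: [546.7, -36.1, 136.6]
tool_rot: [-179.8, -0.0, -82.4]
wrist_force: [-0.2, 0.6, 2.6]
opening: -0.1
```

```bash
python3 - <<'E'
from h import *
st()
p=cams.get_image("scene");cv2.imwrite(f"pics/s7.png",draw(p,.84,0,4,270,130))
E
```

```text
12.55 case [ 12.9  -0.9 136.6] rot [-179.8   -0.   -82.4] F [-0.2  0.6  2.6] op -0.1
```

View pics/s7.png

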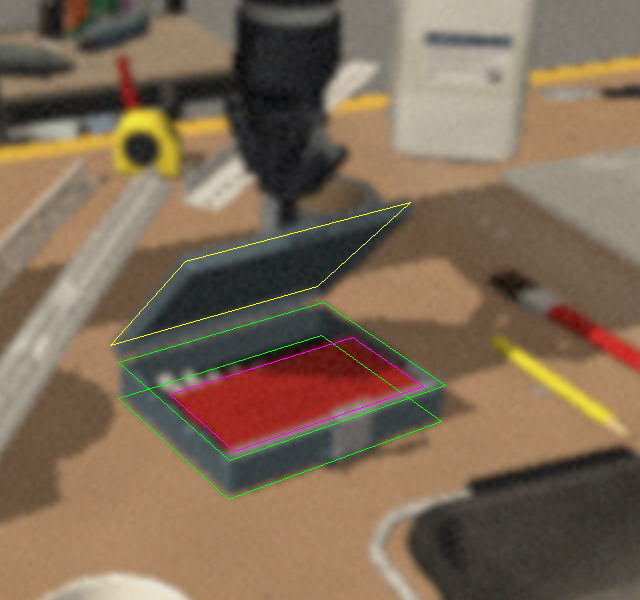

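Emit:
servo_tool --series '[[[9,0,7],[0,0,0],0],[[17,0,14.5],[0,0,0],0],[[25,0,22.5],[0,0,0],0],[[31.5,0,31.5],[0,0,0],0],[[37.5,0,41],[0,0,0],0],[[43,0,51],[0,0,0],0],[[47,0,61.5],[0,0,0],0],[[50.5,0,70],[0,0,0],0]]'

```text
time: 13.4
position: [553.3, -86.8, 64.9]
tool_rot: [-179.9, -0.0, -82.4]
wrist_force: [0.1, 0.9, 1.8]
opening: -0.0
```

```bash
python3 - <<'E'
from h import *
st()
p=cams.get_image("scene");cv2.imwrite(f"pics/s8.png",draw(p,.16,0,4,270,130))
E
```

```text
13.4 case [-38.2  -0.7  64.9] rot [-179.9   -0.   -82.4] F [0.1 0.9 1.8] op -0.0
```

View pics/s8.png

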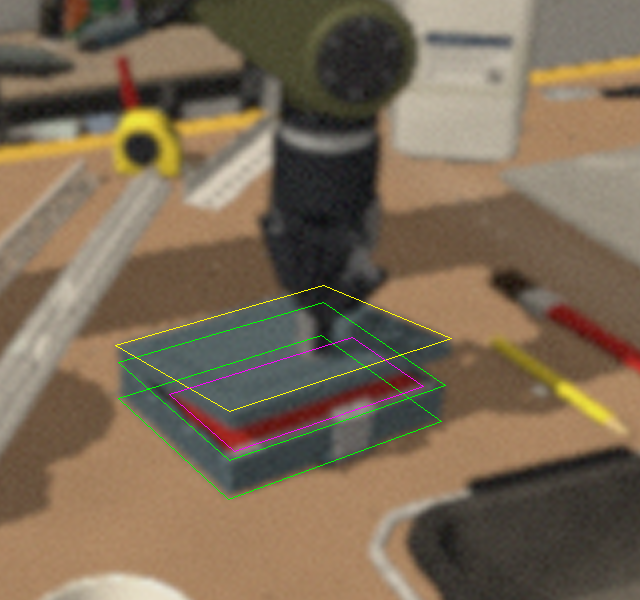

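Emit:
servo_tool --series '[[[1,0,3],[0,0,0],0],[[2,0,6],[0,0,0],0],[[2.5,0,8],[0,0,0],0],[[3,0,10],[0,0,0],0]]'

```text
time: 13.85
position: [553.2, -89.8, 53.9]
tool_rot: [-179.9, 0.0, -82.4]
wrist_force: [-0.9, 2.3, 2.5]
opening: 0.0
```

Emit:
servo_tool --series '[[[0,0,1],[0,0,0],0],[[0,0,2],[0,0,0],0],[[0,0,2],[0,0,0],0]]'

```text
time: 14.15
position: [553.3, -89.9, 52.0]
tool_rot: [-179.9, 0.0, -82.4]
wrist_force: [-0.0, 0.3, 1.2]
opening: -0.1
```

Emit:
servo_tool --series '[[[0,0,1],[0,0,0],0],[[0,0,2],[0,0,0],0],[[0,0,2],[0,0,0],0]]'

```text
time: 14.45
position: [553.3, -89.9, 49.8]
tool_rot: [-179.9, 0.0, -82.4]
wrist_force: [0.6, -0.4, -0.1]
opening: 0.2
```

Emit:
servo_tool --series '[[[0,0,1],[0,0,0],0],[[0,0,2],[0,0,0],0],[[0,0,2],[0,0,0],0]]'

```text
time: 14.75
position: [553.2, -89.8, 47.6]
tool_rot: [-179.9, 0.0, -82.4]
wrist_force: [0.2, 0.4, 0.1]
opening: -0.3
```

Emit:
servo_tool --series '[[[0,0,1],[0,0,0],0],[[0,0,1.5],[0,0,0],0],[[0,0,1.5],[0,0,0],0]]'

```text
time: 15.05
position: [553.4, -89.9, 46.9]
tool_rot: [-179.9, 0.0, -82.4]
wrist_force: [-4.9, 0.5, 11.3]
opening: 0.2
```

```bash
python3 - <<'E'
from h import *
st()
p=cams.get_image("scene");cv2.imwrite(f"pics/s9.png",draw(p,0,0,4,270,130))
p=cams.get_image("wrist");cv2.imwrite(f"pics/w9.png",p["color"])
E
```

```text
15.05 case [-41.3  -0.3  46.9] rot [-179.9    0.   -82.4] F [-4.9  0.5 11.3] op 0.2
```

View pics/s9.png

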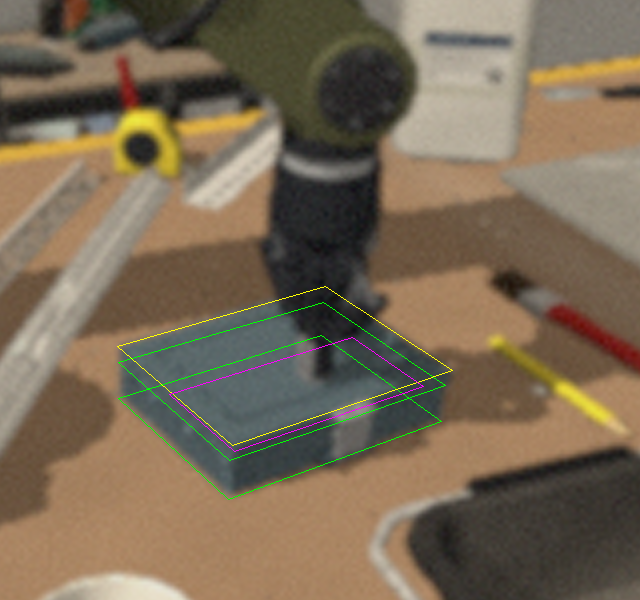

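View pics/w9.png

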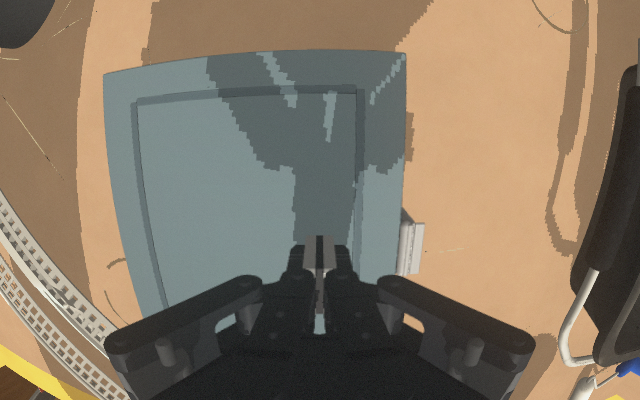

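Emit:
servo_tool --series '[[[0,0,-5],[0,0,0],0],[[0,0,-40],[0,0,0],0],[[0,0,-90],[0,0,0],0],[[0,0,-140],[0,0,0],0],[[-50,0,-150],[0,0,0],0],[[-100,0,-150],[0,0,0],0],[[-150,0,-150],[0,0,0],0],[[-200,0,-150],[0,0,0],0]]'

```text
time: 15.95
position: [526.2, 109.1, 197.3]
tool_rot: [-179.9, 0.0, -82.4]
wrist_force: [0.9, -0.1, 0.1]
opening: -0.7
```

```bash
python3 - <<'E'
from h import *
st()
p=cams.get_image("scene");cv2.imwrite(f"pics/s10.png",draw(p,0,0,4,270,130))
p=cams.get_image("top");cv2.imwrite(f"pics/t10.png",draw(p,0,0,4,270,130));W=cloud(p).reshape(-1,3);C=np.array([incase(w) for w in W if 400<w[0]<680 and -170<w[1]<130])
for a in range(-80,80,20):
    m=(C[:,0]>a)&(C[:,0]<a+20)&(abs(C[:,1])<80)&(C[:,2]>20);print(a,m.sum(),np.median(C[m,2]).round(1))
E
```

```text
15.95 case [ 1.596e+02 -1.000e-01  1.973e+02] rot [-179.9    0.   -82.4] F [ 0.9 -0.1  0.1] op -0.7
-80 342 46.0
-60 348 46.3
-40 347 46.0
-20 346 46.0
0 349 46.0
20 351 46.2
40 350 46.3
60 355 45.5
```

View pics/s10.png

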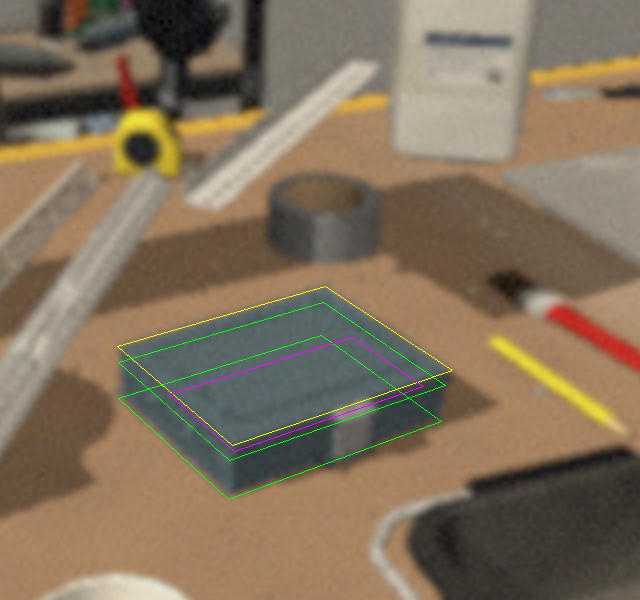

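View pics/t10.png

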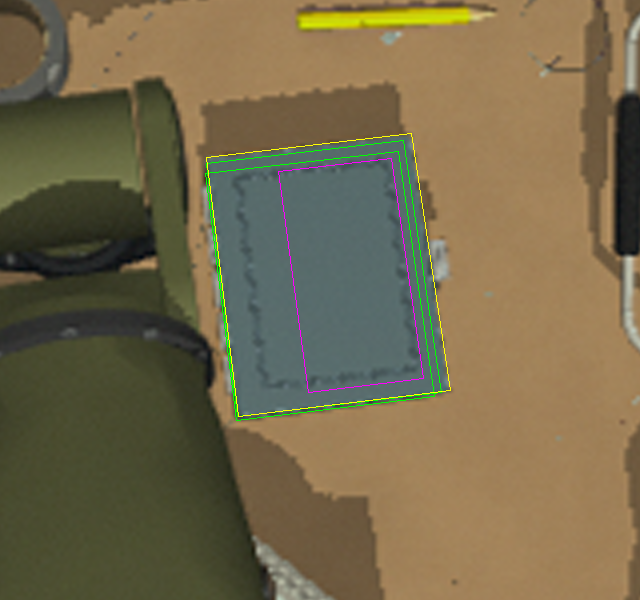

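```bash
python3 - <<'E'
from h import *
st();print(r.finish_job())
E
```

```text
16.05 case [162.6  -0.  197.2] rot [-1.799e+02  1.000e-01 -8.210e+01] F [ 0.6 -1.3 -0.3] op -0.1
the job is handed in; nothing more can be done
None
```

The drill-bit case is shut, and I handed the job in at 16 s with the arm clear of everything.

- **Rack:** I pushed it down by its red panel with closed fingertips, to its hard stop. The last press read 21 N on the wrist, more than the job needed; the push up to there took under 5 N.
- **Lid:** I swung it over from behind and pressed near the front edge until it met its stop at fingertip height 46.9 mm, with 11 N.

**Last checks:**
- The lid top measured level front to back at about 46 mm, against 47 mm nominal. That puts the lip past the catch, which it would otherwise rest on about 8–10 mm higher at the front.
- The case outline still matched its starting pose in the camera images. The tape roll, tape measure and pencil looked undisturbed, and the arm never went near the mug.

I did not see a clear force spike when the catch snapped. That it snapped is inferred from the fully shut, level lid. I also did not measure the catch angle. No check failed or disagreed.

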